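# Hold the polish crate's panel open with the shoe horn

### The job

Pick up the steel shoe horn by its wooden handle, slide its blade under the overhanging front lip of the pine crate's plywood panel, lift the panel to 30 degrees from shut and keep holding it there: the program finishes while holding it, horn in the gripper, the panel still and carried by the horn alone. The panel has no catch and falls shut by itself; touch it only with the horn, in the end keep the horn clear of the crate's boards, and leave the other things on the bench where they are.

Things in the scene. Friction and masses are not known exactly. Their poses are not given: they have to be found in the camera images.
- horn_grip (a point): Grip point of the loose shoe horn (240 mm long, about 110 g, flat on the bench, left or right of the crate): centre of its dark wooden handle, half-way up (12 mm above the horn's underside). Handle 22 mm wide, 24 high, upright sides, from 65 mm behind this point to 45 mm ahead. x axis: along the horn to the blade's tip; z up. Balance point about 30 mm ahead.
- horn_tip (a point): Tip of the horn's blade, on its upper face: 155 mm ahead of horn_grip along its x axis, 3 mm above the horn's underside. The blade is flat steel 3 mm thick, level with the handle's underside, 24 mm wide at the handle, 34 to 40 mm near its round end.
- crate: Fixed pine crate of boards, mouth up: 160 mm deep (its x), 220 mm wide (its y), 120 mm high, boards 10 mm thick. Origin: centre of its underside, on the bench. Its front is its -x side, towards the robot; x axis points from front to back, z up. The panel's hinge line runs along the crate's y on its upper back edge, 80 mm along x and 120 mm up.
- panel_lip (a point): Middle of the front lower edge of the plywood panel (200 mm from hinge to lip, 220 wide, 6 thick, about 150 g, no handle). Shut, it lies level on the crate's top, underside 120 mm above the bench, its lip overhanging the crate's front by 40 mm with free space below.
- panel (a joint): Opening angle of the panel in rad: 0 shut (level), grows as the lip rises, stop at 1.3; 30 degrees is 0.524. Turns freely, falls shut by its weight (about 0.8 N at the lip lifts it). The lip swings up and away from the robot on a 200 mm circle about the hinge, so a blade that only rises straight up may slip out from under it.
- shoe_brush: Bystander, not to be moved: shoe brush: grey-bristled wooden block with round ends, 150 x 50 mm, 40 mm; origin: centre of its underside.
- tin: Bystander, not to be moved: flat black polish tin, 78 diameter, 23 high mm; origin: centre of its underside.
- egg_cup: Bystander, not to be moved: white ceramic egg cup, 50 diameter, 62 high mm; origin: centre of its underside.
- round_brush: Bystander, not to be moved: round brush standing on its bristles, 54 diameter, with a knob handle, height 94 mm; origin: centre of its underside.
- cleaner: Bystander, not to be moved: bottle of cleaner, 48 diameter, 130 high mm; origin: centre of its underside.
- jar: Bystander, not to be moved: amber glass jar with a steel lid, 60 diameter, 60 high mm; origin: centre of its underside.
- wood_last: Bystander, not to be moved: turned wooden shoe stretcher, 60 diameter, 102 high mm; origin: centre of its underside.
Mind the look-alikes: they are no part of the job. There is more than one size of the part that bears horn_grip; the job needs the larger.

How it is judged:
By the outcome, as a careful person would: the job done as asked, in the order asked, and still so for the second after the job is handed in, while the arm keeps its last pose, push and grip.
It also fails if it takes over 46 s, if anything falls off the work surface, if the arm or the gripper's body presses on something with over 40 N, if the wrist force passes 120 N, or if a joint passes its speed limit or range.

### The arm

A 6-joint arm with a two-finger parallel gripper is mounted at the origin on the work surface. World frame = base frame: x ahead of the robot, y to its left, z up, the work surface at z = 0. Lengths are in m, angles in rad, forces in N, time in s.
With the tool pointing down it reaches from about 0.3 to 0.875 m from the base axis. Payload 6.4 kg.
Tool frame: the origin (TCP) lies midway between the tips of the shut fingers; the grasp point (between the pads) lies 19 mm behind it (ctrl.pinch_z is the distance from the TCP to the grasp point, in m); z points along the fingers, y is the line along which they close (so a half turn about z gives the same grasp; the last joint's range is limited). The gripper opens to 85 mm and grips with 20 to 120 N. Pads are 22 mm wide; open, the fingers measure 114 mm over their backs; the gripper's body (76 mm by 85 mm) begins 54 mm behind the grasp point. The pads swing forward as they close: fully open they stand 13 mm farther back than shut.
Start: joints at [-1.408, 0.181, 1.607, -0, 1.354, -0.206], TCP at [0.207, -0.536, 0.231] pointing down, gripper open.
Joint ranges: [-2.99, 2.99], [-0.89, 2.07], [0.3, 2.58], [-1.14, 4.28], [0, 2.63], [-3.12, 3.12]. Speed limits (rad/s): [2.57, 2.57, 3.01, 3.14, 3.14, 3.14].

### API

Orientations are given as a unit quaternion [w, x, y, z].
In Python, from bench import ctrl gives the robot as it stands.
- The arm moves only by the tool apply_moves, never from a script. Its argument "moves" is a list of rows, each an object with "jaw": the opening, from 0 (shut) to 1 (fully open); "offset": the shift along the tool's x, y, z in mm, a list of three; "rot": the turn, a rotation vector about the tool's x, y, z in degrees, a list of three. In form: [{"jaw": jaw, "offset": [dx, dy, dz], "rot": [ax, ay, az]}, ...]. A call has exactly 5 rows; each row shifts and turns the commanded pose from where the row before left it, along the tool's axes as they then stand; what a row does not reach is not made up. A row lasts 1/8 s, in which the tool goes at most 62.5 mm and 10.7 degrees, less where a joint would pass 70% of its speed; a pose out of reach is approached as far as the arm can. A call is refused whole if a number of a shift passes 62.5 or a number of a turn 10.7, either way. A call with a gripper value outside its range is refused whole. The fingers move at their own pace and stop on an object; the grip force is fixed at half the most. Time passes only in rows, so rows that do not move let the fingers close, or fill a call up. It gives the time, the measured TCP pose, the force, the opening and the grip force at its end, in the units of the state.
- ctrl.get_obs(): the state, without advancing time (a new reading comes with each control period).
- ctrl.camera(name): name is "scene" or "top" or "wrist"; returns (picture, depth): 400x640x3 uint8, red, green, blue; 400x640 float32, m along the optical axis (not along the pixel's ray), 0 where there is no reading.
- ctrl.camera_params(name): a dict with "K" (3x3 intrinsics, pixels), "dist" ([k1, k2, p1, p2, k3] as OpenCV has them; the pictures are not rectified), "cam_to_world" (4x4, takes a point from camera to world coordinates); the wrist camera has in their place "mount" (4x4, takes a point from camera to tool coordinates, whose origin is the TCP and whose axes are the flange's). Camera axes: x right, y down, z forward; pixel columns grow to the right and rows downward; lengths in m; the calibration is good to about 2 mm. A picture is of the moment at which its call begins: read the wrist's pose just before it. camera_params takes no time and is no camera call.
- ctrl.hand_in(): hands the job in; it is judged then, once.
Trained networks look in the newest picture that a camera, given by its name, has taken for a name from the list of things; names that differ only in an ending like _2 or _b are one class to them, and where a whole thing is asked for, a point or a joint stands for the part that bears it (a point fixed in the world has none). Each returns a list of dicts, best first, with "score" (0 to 1); they miss things now and then, are a little off and sometimes report something else, mostly with a low value. They report only what shows in the picture. A call takes as long as a camera call. They do not tell look-alikes from the thing itself.
- ctrl.outline_of(camera, target): "region" (400x640 bool, what is visible of it) and "position" ([column, row] in pixels, amid what is visible of it).
The state is a dict: "time_s": time; "q": joint angles; "dq": joint speeds; "joint_efforts": joint torques, N m; "eef_pos": TCP position; "eef_rot": TCP orientation; "wrist_force": force on the tool from outside, world axes, zero at the start; "torque": the same for the moment, N m; "opening": opening from 0.0 (shut) to 1.0 (fully open); "grasp_force": force on a finger pad.
Only numpy, scipy, OpenCV 4.12 (cv2) and the standard library are available. Lean on these libraries where they do the work, as an engineer would, in place of code of your own. Each camera call takes 0.05 s, during which the arm holds its last target. There are 200 camera calls.

## Working session

There is one attempt and no reset: what is moved stays moved. The work goes in short steps, Python scripts to look and compute and a tool call to move; the robot and the scene stay as the last step left them, time stands still between calls to the robot, and variables do not carry over. Pictures are saved under pics/ and viewed, at most 10 in all, crops included, and the job is handed in when it is done.

Besides the shell and the picture viewer there is one more tool, called after ">>>" as a command line: name --argument value ..., lists and objects as JSON in quotes. apply_moves: Moves the arm, as the interface text tells. Its arguments: {"type":"object","properties":{"moves":{"type":"array"}},"required":["moves"]}

```bash
mkdir -p pics; ls; cat > h.py <<'E'
import numpy as np, cv2
from bench import ctrl
from scipy.spatial.transform import Rotation as R
def rot(q): return R.from_quat([q[1],q[2],q[3],q[0]])
def c2w(cam,obs=None):
    p=ctrl.camera_params(cam)
    if 'cam_to_world' in p: return np.array(p['cam_to_world'])
    o=obs or ctrl.get_obs(); T=np.eye(4); T[:3,:3]=rot(o['eef_rot']).as_matrix(); T[:3,3]=o['eef_pos']
    return T@np.array(p['mount'])
def pts(cam,uv,d,T):
    p=ctrl.camera_params(cam); uv=np.asarray(uv,float).reshape(-1,1,2)
    n=cv2.undistortPoints(uv,np.array(p['K']),np.array(p['dist']))[:,0]
    P=np.c_[n,np.ones(len(n))]*np.asarray(d).reshape(-1,1)
    return P@T[:3,:3].T+T[:3,3]
def region(cam,reg,depth,T):
    v,u=np.nonzero(reg&(depth>0)); return pts(cam,np.c_[u,v],depth[v,u],T)
E
python3 - <<'E'
from h import *
np.set_printoptions(precision=3,suppress=True)
o=ctrl.get_obs(); print(o)
for c in ['scene','top']:
    T=c2w(c); im,d=ctrl.camera(c); cv2.imwrite(f'pics/{c}.png',im[:,:,::-1]); print(c,T[:3,3],T[:3,2])
    for n in ['horn_grip','crate','panel','shoe_brush','tin','egg_cup','round_brush','cleaner','jar','wood_last']:
        for r in ctrl.outline_of(c,n):
            P=region(c,r['region'],d,T)
            if len(P): print(c,n,round(r['score'],2),np.round(r['position']),len(P),np.median(P,0),np.percentile(P,2,0),np.percentile(P,98,0))
E
```

```text
pics
{'time_s': 0.0, 'q': array([-1.408,  0.182,  1.608, -0.   ,  1.354, -0.206]), 'dq': array([ 0.001,  0.001, -0.001,  0.001, -0.001,  0.   ]), 'joint_efforts': array([  0.001, -44.488, -35.133,  -0.   ,   0.009,   0.   ]), 'eef_pos': array([ 0.207, -0.536,  0.23 ]), 'eef_rot': array([-0.001,  0.983,  0.183,  0.   ]), 'wrist_force': array([ 0.326,  0.243, -0.019]), 'torque': array([-0.007,  0.053, -0.045]), 'grasp_force': 0.0, 'opening': 0.9985233004844859}
scene [1.111 0.045 0.861] [-0.547 -0.091 -0.832]
scene horn_grip 0.97 [247. 148.] 659 [ 0.414 -0.281  0.005] [ 0.312 -0.32  -0.001] [ 0.509 -0.243  0.026]
scene horn_grip 0.52 [211. 126.] 394 [ 0.355 -0.413  0.003] [ 0.297 -0.464 -0.003] [ 0.404 -0.354  0.018]
scene crate 0.72 [327. 271.] 2084 [0.773 0.006 0.066] [ 0.754 -0.101  0.002] [0.791 0.105 0.125]
scene panel 0.79 [342. 219.] 7979 [0.684 0.021 0.125] [ 0.575 -0.091  0.123] [0.778 0.126 0.128]
scene panel 0.74 [197. 191.] 650 [ 0.637 -0.345  0.078] [ 0.615 -0.37   0.009] [ 0.651 -0.331  0.13 ]
scene shoe_brush 0.69 [458. 160.] 791 [0.392 0.3   0.039] [0.313 0.27  0.007] [
[... 1435 characters left out ...]
 0.368 0.096]
top round_brush 0.43 [412. 186.] 264 [ 0.62  -0.348  0.088] [ 0.602 -0.373  0.009] [ 0.645 -0.334  0.134]
top cleaner 0.58 [412. 184.] 249 [ 0.62  -0.347  0.089] [ 0.602 -0.372  0.013] [ 0.645 -0.334  0.134]
top jar 0.65 [292. 167.] 5033 [0.674 0.016 0.127] [ 0.574 -0.092  0.121] [0.776 0.125 0.133]
top jar 0.61 [197. 159.] 348 [0.696 0.312 0.059] [0.672 0.291 0.002] [0.723 0.343 0.066]
top jar 0.57 [326. 226.] 201 [ 0.493 -0.094  0.041] [ 0.472 -0.115  0.025] [ 0.515 -0.072  0.068]
top wood_last 0.77 [402. 156.] 335 [ 0.702 -0.32   0.068] [ 0.68  -0.346  0.009] [ 0.73  -0.301  0.107]
top wood_last 0.68 [281. 215.] 421 [0.525 0.058 0.024] [0.492 0.025 0.017] [0.557 0.09  0.03 ]
```

```bash
python3 - <<'E'
import cv2,numpy as np
a=cv2.imread('pics/top.png');b=cv2.imread('pics/scene.png')
cv2.imwrite('pics/both.png',np.hstack([cv2.resize(b[90:330,160:520],(400,267)),cv2.resize(a[110:310,160:460],(400,267))]))
cv2.imwrite('pics/topc.png',cv2.resize(a[100:310,150:465],(800,533),interpolation=cv2.INTER_CUBIC))
E
```

```text
(no output)
```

View pics/scene.png

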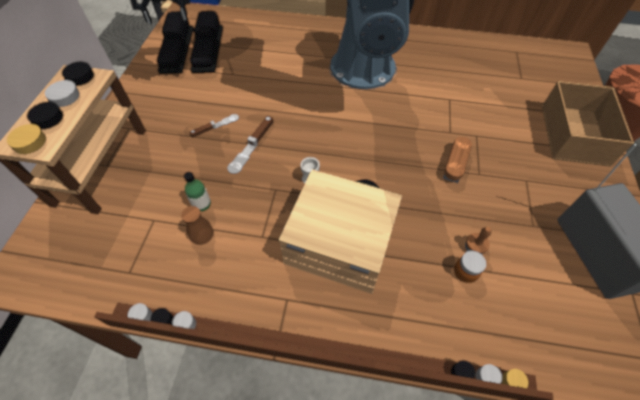

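View pics/topc.png

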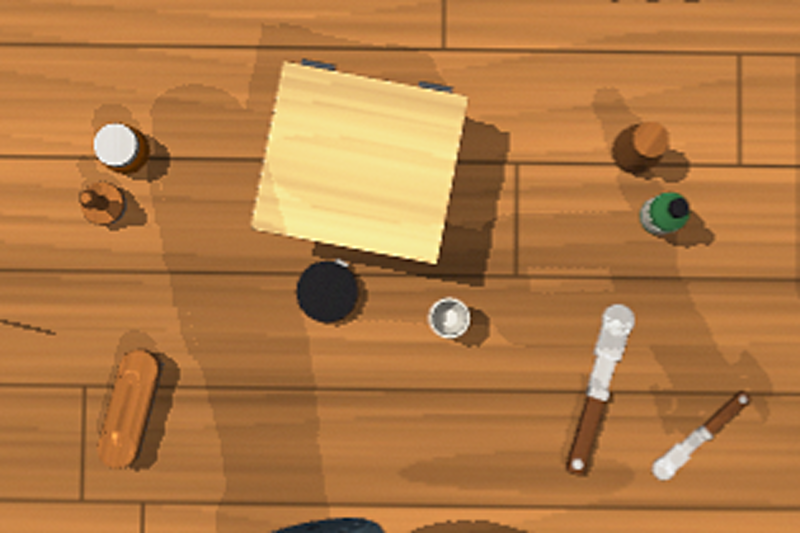

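The scene view shows two horns: the larger at about (250,145) and the small look-alike at (215,125). The crop from above shows the larger horn's butt at (577,468) and tip at (618,312), the panel's hinges at the back (320,65)/(435,88), and the lip from (252,230) to (438,263). The tin and egg cup stand in front of the lip. Next I'll take exact fits.

```bash
cat >> h.py <<'E'
def fit(P):
    r=cv2.minAreaRect(P[:,:2].astype(np.float32)*1000); return r
def plan(pos,yaw,pitch=0,n=5,start=None):
    """rows to bring TCP to pos, tool x at yaw (deg), nose down by pitch (deg), z down"""
    o=ctrl.get_obs(); R0=rot(o['eef_rot']); p0=np.array(o['eef_pos'])
    if start is not None: p0,R0=start
    R1=R.from_euler('z',yaw,degrees=True)*R.from_euler('y',pitch,degrees=True)*R.from_euler('x',180,degrees=True)
    w=(R0.inv()*R1).as_rotvec()
    for i in range(n):
        Ri=R0*R.from_rotvec(w*i/n)
        print(np.round(Ri.inv().apply((np.array(pos)-p0)/n*1000),1), np.round(np.degrees(w/n),2))
    return np.array(pos),R1
E
python3 - <<'E'
from h import *
np.set_printoptions(precision=4,suppress=True)
for c in ['top','scene']:
    T=c2w(c); im,d=ctrl.camera(c)
    for n in ['horn_grip','panel']:
        r=ctrl.outline_of(c,n)[0]; P=region(c,r['region'],d,T)
        if n=='panel': P=P[(P[:,2]>.118)&(P[:,2]<.135)]
        if n=='horn_grip':
            v,u=np.nonzero(r['region']&(d>0)); col=im[v,u].astype(int)
            m=np.median(P,0); e=np.linalg.svd((P-m)[:,:2],full_matrices=False)[2][0]; e*=np.sign(e[0])
            s=(P[:,:2]-m[:2])@e; t=(P[:,:2]-m[:2])@[-e[1],e[0]]
            print(c,'yaw',np.degrees(np.arctan2(e[1],e[0])),s.min(),s.max(),np.percentile(t,[2,50,98]),'ends',m[:2]+e*s.min(),m[:2]+e*s.max())
            for a in np.arange(s.min(),s.max(),.02):
                k=(s>=a)&(s<a+.02); print(' ',(m[:2]+e*(a+.01)),np.median(P[k,2]).round(3),np.median(t[k]).round(4),np.ptp(t[k]).round(3),np.median(col[k],0))
        else: print(c,n,fit(P),np.median(P[:,2]),'\n',cv2.boxPoints(fit(P)))
E
```

```text
top yaw -45.3798470341056 -0.060834090254282276 0.08307261733501012 [-0.0142 -0.001   0.0128] ends [ 0.2992 -0.3578] [ 0.4002 -0.4603]
  [ 0.3062 -0.3649] 0.003 -0.0025 0.028 [219.  214.5 207.5]
  [ 0.3202 -0.3792] 0.003 -0.0019 0.03 [216. 210. 203.]
  [ 0.3343 -0.3934] 0.002 0.0011 0.03 [199.5 189.  182.5]
  [ 0.3483 -0.4077] 0.005 -0.0005 0.022 [188. 182. 176.]
  [ 0.3624 -0.4219] 0.017 0.0002 0.02 [127.  75.  40.]
  [ 0.3764 -0.4361] 0.019 -0.001 0.016 [115.  67.  36.]
  [ 0.3905 -0.4504] 0.018 -0.0021 0.014 [109.  63.  34.]
  [ 0.4045 -0.4646] 0.021 -0.0027 0.009 [171. 159. 149.]
top panel ((0.0, 0.0), (0.0, 0.0), 0.0) nan 
 [[0. 0.]
 [0. 0.]
 [0. 0.]
 [0. 0.]]
scene yaw -44.99021941009933 -0.08515560623805596 0.06875983458553821 [-0.0176  0.0004  0.0101] ends [ 0.2981 -0.3545] [ 0.4069 -0.4633]
  [ 0.3052 -0.3616] 0.002 0.0 0.029 [193. 187. 184.]
  [ 0.3193 -0.3757] 0.001 -0.0015 0.029 [194. 190. 187.]
  [ 0.3334 -0.3898] 0.001 -0.0027 0.032 [184. 175. 168.]
  [ 0.3476 -0.404 ] 0.002 0.0002 0.036 [160.5 148.5 139.5]
  [ 0.3617 -0.4181] 0.015 0.0019 0.02 [109.  75.  54.]
  [ 0.3759 -0.4323] 0.014 0.0017 0.017 [93. 61. 42.]
  [ 0.39   -0.4464] 0.014 0.0008 0.033 [92.  60.  41.5]
  [ 0.4042 -0.4605] 0.012 -0.0008 0.036 [94. 65. 46.]
scene panel ((674.6156005859375, 18.1234130859375), (220.06332397460938, 201.98841857910156), 80.03211975097656) 0.12551604312844178 
 [[ 556.0999  -72.7656]
 [ 755.0393 -107.729 ]
 [ 793.1313  109.0124]
 [ 594.1919  143.9758]]
  return _methods._mean(a, axis=axis, dtype=dtype,
  ret = ret.dtype.type(ret / rcount)
```

```bash
cat >> h.py <<'E'
def horn(c,near,quiet=0):
    o=ctrl.get_obs(); T=c2w(c,o); im,d=ctrl.camera(c)
    best=[]
    for r in ctrl.outline_of(c,'horn_grip'):
        P=region(c,r['region'],d,T); 
        if len(P)>50: best.append((np.linalg.norm(np.median(P,0)[:2]-near),r,P))
    _,r,P=min(best,key=lambda b:b[0])
    v,u=np.nonzero(r['region']&(d>0)); col=im[v,u].astype(int)
    wood=(col[:,0]-col[:,2]>30)|(P[:,2]>.016)
    m=np.median(P,0); e=np.linalg.svd((P-P.mean(0))[:,:2],full_matrices=False)[2][0]; e*=np.sign(e[0]); n=np.array([-e[1],e[0]])
    s=(P[:,:2]-m[:2])@e; t=(P[:,:2]-m[:2])@n
    lo,hi=np.percentile(s,[.5,99.5]); f=lambda a,b: m[:2]+e*a+n*b
    W=wood&(s<lo+.13); tw=(np.percentile(t[W],3)+np.percentile(t[W],97))/2
    print(c,'yaw',np.degrees(np.arctan2(e[1],e[0])),'len',hi-lo,'grip from butt',f(lo+.065,tw),'from tip',f(hi-.155,tw),'wood z',np.percentile(P[W,2],[10,50,90]),'steel z',np.median(P[(s>hi-.06),2]),'wood s',np.percentile(s[W],[1,99])-lo,'w',np.ptp(np.percentile(t[W],[3,97])))
    return im
E
python3 - <<'E'
from h import *
np.set_printoptions(precision=4,suppress=True)
for c in ['top','scene']: horn(c,np.array([.415,-.282]))
for c in ['top']:
    T=c2w(c); im,d=ctrl.camera(c)
    for r in ctrl.outline_of(c,'panel'):
        P=region(c,r['region'],d,T); P=P[(P[:,2]>.118)&(P[:,2]<.135)]
        if len(P)>1000: print(fit(P),np.median(P[:,2]),cv2.boxPoints(fit(P)))
print(ctrl.get_obs()['time_s'])
plan([.385,-.275,.2],-14,n=5)
E
```

```text
top yaw -17.158795121371874 len 0.2131577496812081 grip from butt [ 0.3668 -0.2697] from tip [ 0.3602 -0.2677] wood z [0.02   0.0251 0.0288] steel z 0.004602336030189669 wood s [-0.0004  0.1066] w 0.020501167116204137
scene yaw -18.279706311766443 len 0.21563287819568747 grip from butt [ 0.368 -0.267] from tip [ 0.3638 -0.2656] wood z [0.0098 0.0226 0.0251] steel z 0.0023295388675090845 wood s [-0.0001  0.1077] w 0.02162531733378321
((673.9946899414062, 16.042694091796875), (220.26783752441406, 200.75094604492188), 79.89295959472656) 0.1273088238138308 [[ 555.8497  -74.7675]
 [ 753.4854 -109.9968]
 [ 792.1396  106.8529]
 [ 594.504   142.0822]]
1.7
[ 52.  -35.9   6.3] [ 0.   -0.    7.03]
[ 47.2 -42.    6.3] [ 0.   -0.    7.03]
[ 41.7 -47.5   6.3] [ 0.   -0.    7.03]
[ 35.6 -52.2   6.3] [ 0.   -0.    7.03]
[ 28.9 -56.2   6.3] [ 0.   -0.    7.03]
```

```bash
python3 - <<'E'
from h import *
plan([.365,-.268,.16],-17.5,n=7)
E
```

```text
[ 34.8 -27.6  10.2] [ 0.   -0.    5.52]
[ 32.  -30.9  10.2] [ 0.   -0.    5.52]
[ 28.9 -33.8  10.2] [ 0.   -0.    5.52]
[ 25.5 -36.4  10.2] [ 0.   -0.    5.52]
[ 21.9 -38.7  10.2] [ 0.   -0.    5.52]
[ 18.1 -40.6  10.2] [ 0.   -0.    5.52]
[ 14.1 -42.2  10.2] [ 0.   -0.    5.52]
```

>>> apply_moves --moves '[{"jaw":1,"offset":[35,-28,10],"rot":[0,0,5.5]},{"jaw":1,"offset":[32,-31,10],"rot":[0,0,5.5]},{"jaw":1,"offset":[29,-34,10],"rot":[0,0,5.5]},{"jaw":1,"offset":[25,-36,10],"rot":[0,0,5.5]},{"jaw":1,"offset":[22,-39,10],"rot":[0,0,5.5]}]'

```text
time_s: 2.33
eef_pos: [0.3201, -0.3429, 0.1812]
eef_rot: [0.0, 0.998, -0.057, 0.0]
wrist_force: [0.8, -1.3, 0.2]
opening: 0.999
grasp_force: 0.0
```

>>> apply_moves --moves '[{"jaw":1,"offset":[18,-41,10],"rot":[0,0,5.5]},{"jaw":1,"offset":[14,-42,10],"rot":[0,0,5.5]},{"jaw":1,"offset":[0,0,0],"rot":[0,0,0]},{"jaw":1,"offset":[0,0,0],"rot":[0,0,0]},{"jaw":1,"offset":[0,0,0],"rot":[0,0,0]}]'

```text
time_s: 2.95
eef_pos: [0.3641, -0.2682, 0.1617]
eef_rot: [0.0, 0.988, -0.151, 0.0]
wrist_force: [-0.5, 0.3, -0.3]
opening: 1.0
grasp_force: 0.0
```

```bash
python3 - <<'E'
from h import *
np.set_printoptions(precision=4,suppress=True)
o=ctrl.get_obs(); print(o['eef_pos'],o['eef_rot'])
im=horn('wrist',np.array([.385,-.275])); cv2.imwrite('pics/w1.png',im[:,:,::-1])
E
```

```text
[ 0.3641 -0.2682  0.1617] [ 0.0004  0.9885 -0.1514  0.0003]
wrist yaw -16.711266862615037 len 0.21323960265572328 grip from butt [ 0.3669 -0.2663] from tip [ 0.3604 -0.2644] wood z [0.022  0.0234 0.0244] steel z 0.002699663135820929 wood s [-0.0003  0.1058] w 0.020573526806229654
```

View pics/w1.png

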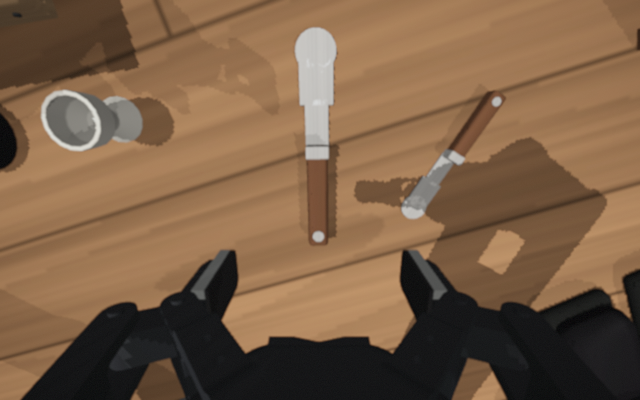

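The wrist view shows the big horn upright in the picture: tip (316,30), butt (318,242), centred between the fingers. The small one is at (450,150). I'll descend now.

>>> apply_moves --moves '[{"jaw":1,"offset":[-1,-2.6,45],"rot":[0,0,-0.5]},{"jaw":1,"offset":[0,0,45],"rot":[0,0,0]},{"jaw":1,"offset":[0,0,40],"rot":[0,0,0]},{"jaw":1,"offset":[0,0,20],"rot":[0,0,0]},{"jaw":1,"offset":[0,0,8.5],"rot":[0,0,0]}]'

```text
time_s: 3.68
eef_pos: [0.3633, -0.2642, 0.0017]
eef_rot: [-0.001, 0.989, -0.147, -0.001]
wrist_force: [0.6, 0.7, 0.5]
opening: 1.001
grasp_force: 0.0
```

>>> apply_moves --moves '[{"jaw":1,"offset":[0,0,0],"rot":[0,0,0]},{"jaw":0.5,"offset":[0,0,0],"rot":[0,0,0]},{"jaw":0,"offset":[0,0,0],"rot":[0,0,0]},{"jaw":0,"offset":[0,0,0],"rot":[0,0,0]},{"jaw":0,"offset":[0,0,0],"rot":[0,0,0]}]'

```text
time_s: 4.3
eef_pos: [0.3646, -0.2648, 0.0035]
eef_rot: [0.001, 0.989, -0.147, 0.001]
wrist_force: [-0.7, -0.6, 6.4]
opening: 0.242
grasp_force: 60.0
```

>>> apply_moves --moves '[{"jaw":0,"offset":[0,0,0],"rot":[0,0,0]},{"jaw":0,"offset":[0,0,0],"rot":[0,0,0]},{"jaw":0,"offset":[0,0,0],"rot":[0,0,0]},{"jaw":0,"offset":[0,0,0],"rot":[0,0,0]},{"jaw":0,"offset":[0,0,0],"rot":[0,0,0]}]'

```text
time_s: 4.92
eef_pos: [0.3646, -0.2648, 0.0035]
eef_rot: [0.0, 0.989, -0.147, 0.0]
wrist_force: [-0.8, -0.2, 6.5]
opening: 0.245
grasp_force: 60.1
```

>>> apply_moves --moves '[{"jaw":0,"offset":[0,0,-10],"rot":[0,0,0]},{"jaw":0,"offset":[0,0,-35],"rot":[0,0,0]},{"jaw":0,"offset":[0,0,-45],"rot":[0,0,0]},{"jaw":0,"offset":[0,0,-35],"rot":[0,0,0]},{"jaw":0,"offset":[0,0,0],"rot":[0,0,0]}]'

```text
time_s: 5.55
eef_pos: [0.3655, -0.2658, 0.1309]
eef_rot: [0.002, 0.989, -0.147, 0.002]
wrist_force: [-0.4, 0.1, -1.5]
opening: 0.241
grasp_force: 59.2
```

```bash
python3 - <<'E'
from h import *
np.set_printoptions(precision=4,suppress=True)
o=ctrl.get_obs(); print(o['eef_pos'],o['opening'],o['wrist_force'])
T=c2w('wrist',o); im,d=ctrl.camera('wrist'); cv2.imwrite('pics/w2.png',im[:,:,::-1])
Rt=rot(o['eef_rot'])
for r in ctrl.outline_of('wrist','horn_grip'):
    P=region('wrist',r['region'],d,T); L=Rt.inv().apply(P-o['eef_pos'])*1000
    print(r['score'],r['position'],len(P),np.percentile(L,[1,50,99],axis=0))
    if abs(np.median(L[:,2]))<40:
        for a in range(30,170,15):
            k=(L[:,0]>=a)&(L[:,0]<a+15)
            if k.any(): print(a,np.median(L[k],0),np.ptp(L[k,1]))
plan([.3837,.0684,.13],-10,n=9)
E
```

```text
[ 0.3655 -0.2658  0.1309] 0.24070933971800823 [-0.4324  0.0638 -1.5009]
0.81 [318.3, 134.8] 17934 [[-40.0641 -16.8115 -21.3087]
 [ 63.8689  -0.9246   0.3962]
 [121.5013  15.6362   2.5282]]
30 [ 39.9767  -0.9514 -20.1971] 23.614159848215483
45 [52.7382 -0.9251  0.9543] 24.039513467586332
60 [67.744  -0.9226  1.0631] 23.96763390721413
75 [84.0097 -0.9208  1.0072] 34.201650193781404
90 [97.7267 -0.4573  0.9901] 34.07627800909353
105 [112.7284  -0.47     1.0767] 34.296042549874244
120 [121.2154  -0.4747   1.1731] 33.88397812733171
135 [149.5834 -32.7067 132.6537] 0.0
150 [156.5159 -33.256  132.5119] 0.2555557630434251
0.78 [472.5, 158.7] 3619 [[-40.4738  98.1555 114.0498]
 [ 33.754  144.2164 124.7154]
 [ 91.2049 180.6643 131.9264]]
[ -8.6 -36.   -0.3] [-0.    0.   -0.76]
[ -8.1 -36.1  -0.3] [-0.    0.   -0.76]
[ -7.6 -36.2  -0.3] [-0.    0.   -0.76]
[ -7.2 -36.3  -0.3] [-0.    0.   -0.76]
[ -6.7 -36.4  -0.3] [-0.    0.   -0.76]
[ -6.2 -36.5  -0.3] [-0.    0.   -0.76]
[ -5.7 -36.5  -0.3] [-0.    0.   -0.76]
[ -5.2 -36.6  -0.3] [-0.    0.   -0.76]
[ -4.7 -36.7  -0.3] [-0.    0.   -0.76]
```

View pics/w2.png

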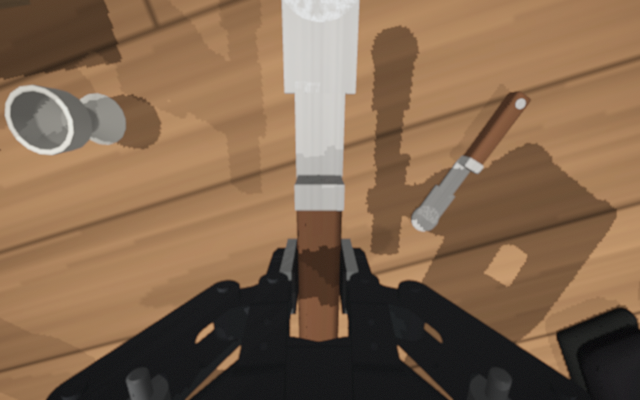

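The grip is straight and level: the blade's top is 1 mm below the TCP, the handle centre is between the pads at (320,260), and the blade runs out at the top of the picture. I'll carry it to in front of the lip, staying a little farther back.

>>> apply_moves --moves '[{"jaw":0,"offset":[-14,-20,0],"rot":[0,0,-0.8]},{"jaw":0,"offset":[-14,-36,0],"rot":[0,0,-0.8]},{"jaw":0,"offset":[-9,-36,0],"rot":[0,0,-0.8]},{"jaw":0,"offset":[-9,-36,0],"rot":[0,0,-0.8]},{"jaw":0,"offset":[-9,-36,0],"rot":[0,0,-0.8]}]'

```text
time_s: 6.28
eef_pos: [0.3524, -0.0893, 0.1261]
eef_rot: [-0.001, 0.994, -0.112, -0.002]
wrist_force: [0.5, -0.1, -1.8]
opening: 0.244
grasp_force: 59.2
```

>>> apply_moves --moves '[{"jaw":0,"offset":[-7,-36,0],"rot":[0,0,-0.8]},{"jaw":0,"offset":[-7,-36,0],"rot":[0,0,-0.8]},{"jaw":0,"offset":[-6,-36,0],"rot":[0,0,-0.7]},{"jaw":0,"offset":[-6,-36,0],"rot":[0,0,-0.7]},{"jaw":0,"offset":[0,-18,0],"rot":[0,0,0]}]'

```text
time_s: 6.9
eef_pos: [0.3587, 0.0745, 0.126]
eef_rot: [-0.0, 0.996, -0.085, -0.002]
wrist_force: [-0.1, -0.2, -0.9]
opening: 0.24
grasp_force: 59.2
```

```bash
python3 - <<'E'
from h import *
np.set_printoptions(precision=4,suppress=True)
o=ctrl.get_obs(); print(o['time_s'],o['eef_pos'],o['opening'],o['wrist_force'])
T=c2w('wrist',o); im,d=ctrl.camera('wrist'); cv2.imwrite('pics/w3.png',im[:,:,::-1])
plan([.3837,.0684,.1115],-10,n=2)
# lip edge from the wrist camera: points at panel height
v,u=np.nonzero(d>0); P=pts('wrist',np.c_[u,v],d[v,u],T); e=np.array([.985,-.174]); n=np.array([.174,.985])
H=(P[:,2]>.117)&(P[:,2]<.135)&(P[:,0]>.53); Q=P[H]; t=(Q[:,:2]-[.5758,.0345])@n; s=(Q[:,:2]-[.5758,.0345])@e
for a in np.arange(-.12,.12,.03):
    k=(t>a)&(t<a+.03)
    if k.sum()>20: print(a,np.percentile(s[k],[1,5]),np.median(Q[k,2]))
E
```

```text
6.9 [0.3587 0.0745 0.126 ] 0.2397706412030594 [-0.1167 -0.2063 -0.8578]
[12.8  1.4  7.2] [-0.03  0.11  0.11]
[12.8  1.4  7.3] [-0.03  0.11  0.11]
```

View pics/w3.png

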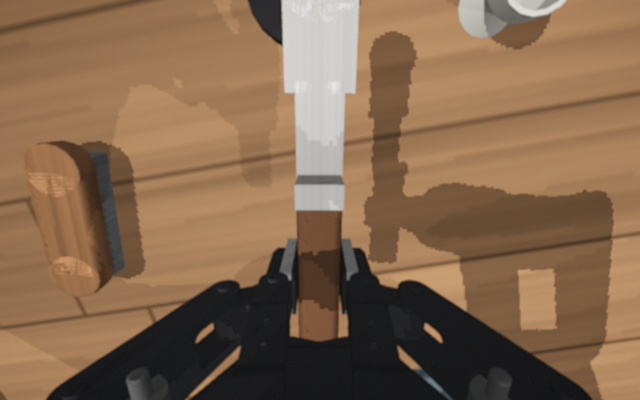

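The wrist picture shows the horn still straight in the grip, with the tin (265,15) and egg cup (510,10) below it; the lip is out of view. I'll lower to under-lip height and check from the fixed cameras.

>>> apply_moves --moves '[{"jaw":0,"offset":[9,1,7],"rot":[0,0.1,0]},{"jaw":0,"offset":[9,1,7.5],"rot":[0,0.1,0.2]},{"jaw":0,"offset":[7.5,0.8,0],"rot":[0,0,0]},{"jaw":0,"offset":[0,0,0],"rot":[0,0,0]},{"jaw":0,"offset":[0,0,0],"rot":[0,0,0]}]'

```text
time_s: 7.58
eef_pos: [0.3853, 0.0653, 0.1134]
eef_rot: [0.0, 0.996, -0.088, 0.002]
wrist_force: [0.2, -0.3, -1.4]
opening: 0.247
grasp_force: 59.2
```

```bash
python3 - <<'E'
from h import *
np.set_printoptions(precision=4,suppress=True)
o=ctrl.get_obs(); print(o['time_s'],o['eef_pos'],rot(o['eef_rot']).as_euler('xyz',degrees=True))
lip=np.array([.5758,.0345]); e=np.array([.985,-.174]); n=np.array([.174,.985])
for c in ['top','scene']:
    T=c2w(c); im,d=ctrl.camera(c); cv2.imwrite(f'pics/{c}2.png',im[:,:,::-1])
    v,u=np.nonzero(d>0); P=pts(c,np.c_[u,v],d[v,u],T)
    s=(P[:,:2]-lip)@e; t=(P[:,:2]-lip)@n
    k=(np.abs(t)<.05)&(s>-.13)&(s<.03)&(P[:,2]>.09)&(P[:,2]<.14)
    for a in np.arange(-.13,.03,.01):
        j=k&(s>=a)&(s<a+.01)
        if j.any(): print(c,round(a,3),j.sum(),'z',np.median(P[j,2]),'t',t[j].min(),t[j].max())
plan([.4487,.0569,.1115],-10,n=5)
E
```

```text
7.575 [0.3853 0.0653 0.1134] [-179.9974   -0.1897  -10.1118]
top -0.13 27 z 0.11446075506372133 t -0.01781673734625257 0.006125515329568648
top -0.12 28 z 0.11506956932881574 t -0.017510692502220374 0.005525473379914725
top -0.11 36 z 0.11280025929614967 t -0.020696885315696915 0.009607448512771644
top -0.1 39 z 0.11534061495888248 t -0.022767113630930376 0.011144324798753085
top -0.09 39 z 0.11469829409256227 t -0.02261432941965672 0.011085149469418153
top -0.08 38 z 0.11475636755394769 t -0.021791252931571862 0.009729288755590359
top -0.07 43 z 0.11462938947964041 t -0.02499069450253589 0.011909648879342231
top -0.06 43 z 0.11379748209322726 t -0.023964263688253964 0.013114195372274469
top -0.05 35 z 0.11573473927682243 t -0.02201024496372261 0.011371940522940098
top -0.04 3 z 0.11594694938672867 t -0.007876277063939603 -0.0022925848557404493
top -0.01 6 z 0.1270964853264498 t -0.037516917439310855 0.04072184961512307
top -0.0 119 z 0.12722399280794838 t -0.04899296921268734 0.04968070086416649
top 0.01 114 z 0.1271375557838752 t -0.049790109480603195 0.04946357391383874
top 0.02 1
[... 682 characters left out ...]
8938454807 0.015581791327820657
scene -0.05 47 z 0.1126496737399898 t -0.021167936933741548 0.014459347591687273
scene -0.04 11 z 0.11237842534118003 t -0.01296313273874152 0.0049964010577858795
scene -0.01 6 z 0.12434836125876109 t -0.04869636888726783 0.04409224187782844
scene -0.0 143 z 0.1257375699993566 t -0.04843135411970478 0.049937232143801094
scene 0.01 156 z 0.12549477484240118 t -0.04966854661050826 0.049923979249957985
scene 0.02 154 z 0.12522440866830153 t -0.04859453505866638 0.049959629552271546
[12.8 -0.5  0.4] [-0.   -0.04 -0.02]
[12.8 -0.5  0.4] [-0.   -0.04 -0.02]
[12.8 -0.5  0.4] [-0.   -0.04 -0.02]
[12.8 -0.5  0.4] [-0.   -0.04 -0.02]
[12.8 -0.5  0.4] [-0.   -0.04 -0.02]
```

>>> apply_moves --moves '[{"jaw":0,"offset":[10,-1,1],"rot":[0,0,0]},{"jaw":0,"offset":[16,-1,0.5],"rot":[0,0,0]},{"jaw":0,"offset":[16,-0.5,0],"rot":[0,0,0]},{"jaw":0,"offset":[14,0,0],"rot":[0,0,0]},{"jaw":0,"offset":[8,0,0],"rot":[0,0,0]}]'

```text
time_s: 8.3
eef_pos: [0.4498, 0.0567, 0.112]
eef_rot: [0.0, 0.996, -0.088, 0.002]
wrist_force: [-0.2, 1.6, -1.0]
opening: 0.243
grasp_force: 59.2
```

```bash
python3 - <<'E'
from h import *
np.set_printoptions(precision=4,suppress=True)
o=ctrl.get_obs(); print(o['time_s'],o['eef_pos'],rot(o['eef_rot']).as_euler('xyz',degrees=True),o['wrist_force'])
for c in ['scene']:
    T=c2w(c); im,d=ctrl.camera(c); cv2.imwrite(f'pics/{c}3.png',cv2.resize(im[100:300,200:460,::-1],(780,600)))
E
```

```text
8.3 [0.4498 0.0567 0.112 ] [-179.999    -0.2026  -10.0744] [-0.2072  1.5851 -0.9942]
```

View pics/scene3.png

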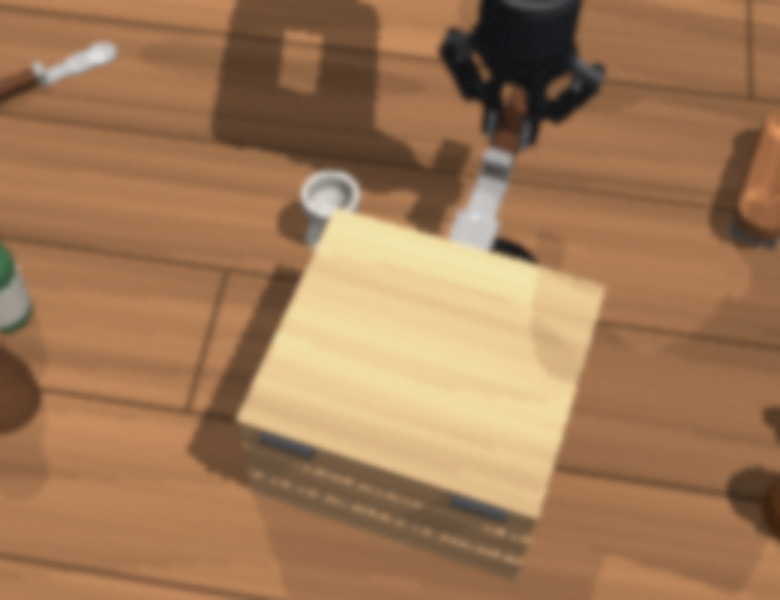

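The scene crop shows the blade going under the middle of the lip at (475,235) and the panel still shut. Now I'll raise it along the arc (r ≈ 174 mm).

>>> apply_moves --moves '[{"jaw":0,"offset":[0,0,-4.5],"rot":[0,0,0]},{"jaw":0,"offset":[0,0,-4.5],"rot":[0,0,0]},{"jaw":0,"offset":[0.2,0,-9],"rot":[0,0,0]},{"jaw":0,"offset":[0.7,0,-9],"rot":[0,0,0]},{"jaw":0,"offset":[1.2,0,-9],"rot":[0,0,0]}]'

```text
time_s: 8.98
eef_pos: [0.4507, 0.0566, 0.1489]
eef_rot: [0.0, 0.996, -0.088, 0.002]
wrist_force: [-0.3, 1.1, -1.4]
opening: 0.241
grasp_force: 59.1
```

```bash
cat > ang.py <<'E'
from h import *
np.set_printoptions(precision=4,suppress=True)
o=ctrl.get_obs(); print(o['time_s'],o['eef_pos'],rot(o['eef_rot']).as_euler('xyz',degrees=True),o['wrist_force'],o['opening'])
hin=np.array([.5758,.0345])+.2*np.array([.985,-.174]); e=np.array([.985,-.174]); n=np.array([.174,.985])
for c in ['scene','top']:
    T=c2w(c); im,d=ctrl.camera(c); cv2.imwrite(f'pics/{c}_{o["time_s"]:.1f}.png',cv2.resize(im[100:300,200:460,::-1],(780,600)))
    v,u=np.nonzero(d>0); P=pts(c,np.c_[u,v],d[v,u],T); s=(P[:,:2]-hin)@e; t=(P[:,:2]-hin)@n
    k=(np.abs(t)<.09)&(s>-.16)&(s<-.02)&(P[:,2]>.115)
    for _ in range(3):
        a=np.polyfit(s[k],P[k,2],1); k&=np.abs(P[:,2]-np.polyval(a,s))<.006
    print(c,'angle',-np.degrees(np.arctan(a[0])),'n',k.sum(),'z at hinge',a[1])
E
python3 ang.py
```

```text
8.975 [0.4507 0.0566 0.1489] [-179.998    -0.211   -10.0645] [-0.2564  1.0766 -1.4355] 0.24114658782758197
scene angle 9.379901550442488 n 5126 z at hinge 0.12540350240003312
top angle 9.905171821650338 n 2808 z at hinge 0.12727853520694593
```

>>> apply_moves --moves '[{"jaw":0,"offset":[1.8,0,-9],"rot":[0,0,0]},{"jaw":0,"offset":[2.1,0,-9],"rot":[0,0,0]},{"jaw":0,"offset":[2.6,0,-8.7],"rot":[0,0,0]},{"jaw":0,"offset":[3,0,-8.6],"rot":[0,0,0]},{"jaw":0,"offset":[3.5,0,-8.4],"rot":[0,0,0]}]'

```text
time_s: 9.7
eef_pos: [0.4637, 0.0542, 0.1924]
eef_rot: [0.0, 0.996, -0.088, 0.002]
wrist_force: [-0.8, 0.0, -2.9]
opening: 0.245
grasp_force: 59.1
```

```bash
python3 ang.py
```

```text
9.7 [0.4637 0.0542 0.1924] [-179.9983   -0.2125  -10.0707] [-0.7596  0.0272 -2.8616] 0.24480355679327326
scene angle 24.424585098142373 n 6195 z at hinge 0.12574849395464144
top angle 25.11349104803728 n 2831 z at hinge 0.12746907005587604
```

>>> apply_moves --moves '[{"jaw":0,"offset":[3.7,0,-7.5],"rot":[0,0,0]},{"jaw":0,"offset":[3.9,0,-7.1],"rot":[0,0,0]},{"jaw":0,"offset":[0,0,0],"rot":[0,0,0]},{"jaw":0,"offset":[0,0,0],"rot":[0,0,0]},{"jaw":0,"offset":[0,0,0],"rot":[0,0,0]}]'

```text
time_s: 10.42
eef_pos: [0.4705, 0.053, 0.2061]
eef_rot: [0.0, 0.996, -0.088, 0.001]
wrist_force: [-1.2, 0.0, -2.2]
opening: 0.244
grasp_force: 59.1
```

```bash
python3 ang.py
```

```text
10.425 [0.4705 0.053  0.2061] [179.9987  -0.1681 -10.0711] [-1.2292  0.0491 -2.2327] 0.24384705404762677
scene angle 29.431899728054013 n 6639 z at hinge 0.1260115746592538
top angle 29.48018952473006 n 2850 z at hinge 0.1278272979659807
```

>>> apply_moves --moves '[{"jaw":0,"offset":[1,0,-1.7],"rot":[0,0,0]},{"jaw":0,"offset":[0,0,0],"rot":[0,0,0]},{"jaw":0,"offset":[0,0,0],"rot":[0,0,0]},{"jaw":0,"offset":[0,0,0],"rot":[0,0,0]},{"jaw":0,"offset":[0,0,0],"rot":[0,0,0]}]'

```text
time_s: 11.15
eef_pos: [0.4717, 0.0528, 0.2081]
eef_rot: [0.0, 0.996, -0.088, 0.002]
wrist_force: [-1.2, 0.4, -2.3]
opening: 0.246
grasp_force: 59.1
```

```bash
python3 ang.py; ls pics
```

```text
11.15 [0.4717 0.0528 0.2081] [179.9994  -0.1986 -10.0716] [-1.2041  0.4123 -2.3023] 0.24615756413752715
scene angle 30.22007944170437 n 6716 z at hinge 0.12607964818398287
top angle 30.204513625829772 n 2833 z at hinge 0.12794315404610695
both.png
scene.png
scene2.png
scene3.png
scene_10.4.png
scene_11.2.png
scene_9.0.png
scene_9.7.png
top.png
top2.png
top_10.4.png
top_11.2.png
top_9.0.png
top_9.7.png
topc.png
w1.png
w2.png
w3.png
```

View pics/scene_11.2.png

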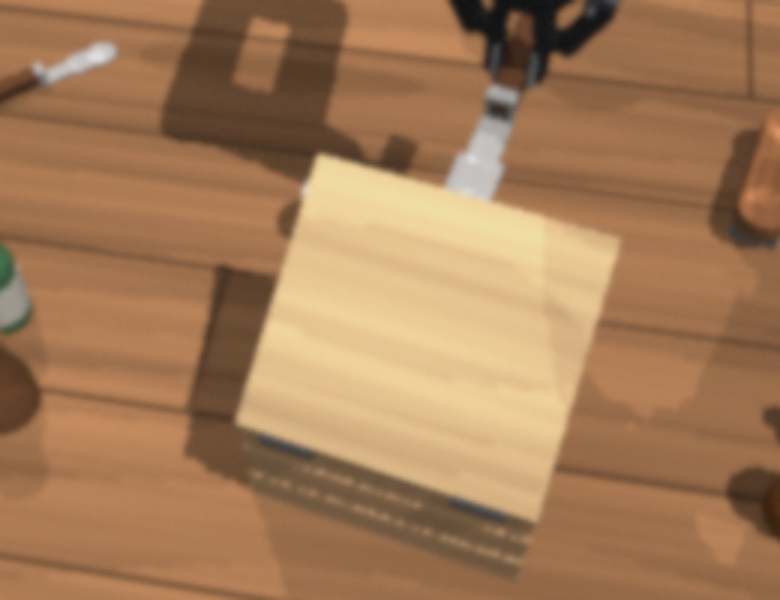

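The panel is raised and rests on the blade, which goes under the lip at (470,190), with the horn straight in the gripper and well above the crate. The angle is about 30.2°, so I'll hand in.

```bash
python3 -c "
from bench import ctrl; print(ctrl.hand_in())"
```

```text
the job is handed in; nothing more can be done
None
```

The job is handed in with the larger shoe horn in the gripper holding the panel still at about 30.2° by both fixed cameras, horn clear of the boards and nothing else touched, at about 11 s on the robot's clock.

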